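# Set a grounds container in the length gauge

## Robot

A 6-joint arm with a two-finger parallel gripper is mounted at the origin on a cart in front of the work surface, level with it; the furniture and walls round the work are solid. World frame = base frame: x ahead of the robot, y to its left, z up, the work surface at z = 0. Lengths are in m, angles in rad, forces in N, time in s.
With the tool pointing down it reaches from about 0.35 to 0.775 m from the base axis. Payload 5.5 kg.
Tool frame: the origin (TCP) lies at the very end of the fingers, on their centre line; the grasp point (between the pads) lies 19 mm behind it; z points along the fingers, y is the line along which they close (so a half turn about z gives the same grasp; the last joint's range is limited). The gripper opens to 85 mm and grips with 20 to 120 N. Pads are 22 mm wide; open, the fingers measure 114 mm over their backs; the gripper's body (76 mm by 85 mm) begins 54 mm behind the grasp point. The pads swing forward as they close: fully open they stand 13 mm farther back than shut.
Start: joints at [1.035, 0.313, 0.046, 1.304, 0, 1.431], TCP at [0.222, 0.531, 0.231] pointing down, gripper open.
Joint ranges: [-2.76, 2.76], [-0.86, 1.69], [-1.03, 1.26], [-2.2, 2.34], [-1.47, 1.5], [-3.14, 3.14]. Speed limits (rad/s): [2.57, 2.57, 3.14, 3.14, 3.14, 3.14].

## Interface

Orientations are given as a unit quaternion [w, x, y, z].
In Python, from workcell import env, cams, ticket, spotter gives the robot as it stands.
- The arm moves only by the tool jog_arm, never from a script. Its argument "increments" is a list that holds one entry, the list of rows, each a list of 7 numbers: the shift along the tool's x, y, z in units of 0.25 m (1.0 is 0.25 m), then the turn, a rotation vector about the tool's x, y, z in units of 180 degrees (1.0 is 180 degrees), then the closure in counts, from 0 (fully open) to 255 (shut). A call has 1 to 20 rows; each row shifts and turns the commanded pose from where the row before left it, along the tool's axes as they then stand; what a row does not reach is not made up. A row lasts 1/10 s, in which the tool goes at most 50 mm and 8.59 degrees, less where a joint would pass 70% of its speed; a pose out of reach is approached as far as the arm can. A call with a number of a shift or a turn outside -1 to 1 is refused whole. A call with a gripper value outside its range is refused whole. The fingers move at their own pace and stop on an object; "force" is the grip in N (left out, the last holds). Time passes only in rows, so rows that do not move let the fingers close. It gives the time, the measured TCP pose, the force, the opening and the grip force at its end, in the units of the state.
- env.get_state(): the state, without advancing time (a new reading comes with each control period).
- cams.read_camera(name): name is "side" or "top" or "wrist"; returns a dict with "pixels" (420x560x3 uint8, red, green, blue), "fx", "fy", "cx", "cy" (pixels), "xyz" and "attitude" of the camera in the world; the wrist camera has in their place "mount" (4x4, takes a point from camera to tool coordinates, whose origin is the TCP and whose axes are the flange's). Camera axes: x right, y down, z forward; pixel columns grow to the right and rows downward; lengths in m; the calibration is good to about 2 mm. A picture is of the moment at which its call begins: read the wrist's pose just before it. There is no depth.
- ticket.hand_in(): hands the job in; it is judged then, once.
Trained networks look in the newest picture that a camera, given by its name, has taken for a name from the list of things; names that differ only in an ending like _2 or _b are one class to them, and where a whole thing is asked for, a point or a joint stands for the part that bears it (a point fixed in the world has none). Each returns a list of dicts, best first, with "conf" (0 to 1); they miss things now and then, are a little off and sometimes report something else, mostly with a low value. They report only what shows in the picture. A call takes as long as a camera call. They do not tell look-alikes from the thing itself.
- spotter.find_in(target, camera): "uv" ([column, row] in pixels, amid what is visible of it).
- spotter.cut_out(target, camera): "region" (420x560 bool, what is visible of it) and "uv" ([column, row] in pixels, amid what is visible of it).
- spotter.landmark_of(target, camera): "uv" ([column, row] in pixels: a listed point, or the origin of a listed thing).
The state is a dict: "clock": time; "joint_pos": joint angles; "qvel": joint speeds; "tau": joint torques, N m; "tcp_pos": TCP position; "orientation": TCP orientation; "wrist_force": force on the tool from outside, world axes, zero at the start; "ft_torque": the same for the moment, N m; "finger_gap": finger opening in m; "grip_force": force on a finger pad.
Only numpy, scipy, OpenCV 4.12 (cv2) and the standard library are available. Lean on these libraries where they do the work, as an engineer would, in place of code of your own. Each camera call takes 0.05 s, during which the arm holds its last target. There are 200 camera calls.

## Task

Set the grounds container up in the length gauge for measuring: push it along the worktop until its long side lies flush against the gauge's fence, then push the sliding jaw up so that the container sits snugly, without gaps, between the jaw and the fixed end stop. Only push with the fingers, never lift or tip the container, and leave the other things where they stand.

Things in the scene. Friction and masses are not known exactly. Their poses are not given: they have to be found in the camera images.
- container: loose open-topped grounds container, black rim and foot, tan walls: 69 mm (its x) by 117 mm (its y) by 68 mm high, about 0.2 kg; origin centred under it, z up. It starts in front of (robot's side of) the gauge, turned up to 0.25 rad from the gauge's axes and within the opening between end stop and jaw, so that a push straight towards the fence brings it in
- gauge: metal length gauge fixed to the worktop, open to the robot, no floor plate. Origin on the worktop at the inner corner of fence and end stop; y runs along the fence from end stop to jaw (robot's left), x into the fence (away from the robot), z up. Fence: front face at x = 0, 26 mm thick, 36 mm high, y -18 to 304 mm. The container belongs at x -69 to 0, y 0 to 117 mm
- end_stop (a point): centre of the end stop's measuring face, at gauge x = -26, y = 0, 18 mm above the worktop. The steel stop, 18 mm thick (gauge y -18 to 0) and 36 mm high, stands out 53 mm in front of the fence
- jaw (a joint): travel in m of the steel jaw sliding on the fence: 0 = fully back, its face 215 mm from the end stop; grows as it is pushed towards the end stop (gauge -y), up to 0.13; starts at 0 to 0.025. About 3 N of friction; stays where it is left. At 0.098 its face is 117 mm from the end stop
- jaw_face (a point): centre of the jaw's face towards the end stop, 24 mm above the worktop, 27.5 mm in front of the fence. From it the jaw reaches 46 mm back in gauge +y; its free back, to push on, is a plate 12 to 54 mm in front of the fence, 3 to 43 mm above the worktop. The whole jaw is at most 46 mm high; its saddle rides on the fence. The container (68 mm high) stands higher than the jaw: keep the hand off it
- tamper: bystander: coffee tamper with a wooden handle and round metal foot, 58 mm across, 85 mm high, left of the container; origin under its centre
- valve: bystander: solenoid valve with black coil block on a brass-coloured foot, 46x48x58 mm, right of the container; origin under its centre
- dropper: bystander: small dropper bottle, 33 mm across, 102 mm high, to the right, nearer the robot than the gauge; origin under its centre
- tin: bystander: food tin, 75 mm across, 58 mm high, on the left; origin under its centre
- tape: bystander: flat roll of black tape, 58 mm across, 19 mm high, left of the tamper; origin under its centre
Things that resemble listed ones, but are neither listed nor needed, are in the scene too. Leave any yellow look-alike of the container alone.

How it is judged:
At the end, for the whole second after the job is handed in: The container stands upright and at rest on the worktop, its long side flush to the fence (within 3 mm and 0.035 rad), its end within 3 mm of the end stop, and the jaw is within 3 mm of the position that closes on the 117 mm long container (joint over 0.095) (x of container in the frame of gauge above -0.0375 m and y of container in the frame of gauge between 0.054 and 0.0615 m and angle between the y axis of container and the y axis of gauge, either way round below 0.035 rad and value of joint jaw above 0.095 m and height (world z) of container below 0.004 m and angle between container's own z axis and vertical below 0.05 rad and linear speed of container below 0.01 m/s and velocity of joint jaw below 0.005 m/s); the robot touches nothing.
It fails at once if the container is lifted off the worktop or tipped (over 12 mm or 0.2 rad) (height (world z) of container above 0.012 m or angle between container's own z axis and vertical above 0.2 rad).
It fails at once if one of the bystanders (tamper, valve, dropper bottle, tin, tape roll) is moved over 15 mm (distance of any of tamper, valve, dropper, tin, tape from where it was at the start of the episode above 0.015 m).
It also fails if it takes over 45 s, if anything falls off the work surface, if the arm or the gripper's body presses on something with over 40 N, if the wrist force passes 120 N, or if a joint passes its speed limit or range.

## Working session

There is one attempt and no reset: what is moved stays moved. The work goes in short steps, Python scripts to look and compute and a tool call to move; the robot and the scene stay as the last step left them, time stands still between calls to the robot, and variables do not carry over. Pictures are saved under pics/ and viewed, at most 10 in all, crops included, and the job is handed in when it is done.

Besides the shell and the picture viewer there is one more tool, called by a JSON object that holds its "api" and its "payload". jog_arm: Moves the arm, as the interface text tells. Shifts and turns lie within -1 to 1; 1 stands for 0.25 m of shift or 180 degrees of turn. Its arguments: {"type":"object","properties":{"increments":{"type":"array"},"force":{"type":"number"}},"required":["increments"]}

```bash
mkdir -p pics; cat > h.py <<'E'
import numpy as np,cv2
from scipy.spatial.transform import Rotation as R
from workcell import env,cams,ticket,spotter
def q2R(q): q=np.array(q);return R.from_quat(np.r_[q[1:],q[0]]).as_matrix()
def cam(n):
    s=env.get_state();c=cams.read_camera(n)
    if n=='wrist':
        T=np.eye(4);T[:3,:3]=q2R(s['orientation']);T[:3,3]=s['tcp_pos'];M=T@np.array(c['mount']);c['P'],c['Rm']=M[:3,3],M[:3,:3]
    else:
        a=np.array(c['attitude']);c['P']=np.array(c['xyz']);c['Rm']=a if a.shape==(3,3) else q2R(a)
    return c
def ray(c,uv): 
    d=c['Rm']@np.array([(uv[0]-c['cx'])/c['fx'],(uv[1]-c['cy'])/c['fy'],1]);return c['P'],d/np.linalg.norm(d)
def atz(c,uv,z=0): p,d=ray(c,uv);return p+d*(z-p[2])/d[2]
def tri(a,b):
    p,d=a;q,e=b;A=np.stack([d,-e],1);t=np.linalg.lstsq(A,q-p,rcond=None)[0];x,y=p+d*t[0],q+e*t[1];return (x+y)/2,np.linalg.norm(x-y)
def proj(c,X): v=c['Rm'].T@(np.array(X)-c['P']);return np.array([c['fx']*v[0]/v[2]+c['cx'],c['fy']*v[1]/v[2]+c['cy']])
def save(c,n): cv2.imwrite('pics/'+n,c['pixels'][:,:,::-1])
E
python3 - <<'E'
from h import *
np.set_printoptions(precision=4,suppress=True)
print(env.get_state())
C={}
for n in('top','side'):
    C[n]=cam(n);save(C[n],n+'0.png');print(n,C[n]['P'],C[n]['fx'],C[n]['Rm'].tolist(), cams.read_camera(n).get('attitude'))
    for t in['container','gauge','end_stop','jaw_face','tamper','valve','dropper','tin','tape']:
        print(t,[(np.round(r['uv'],1).tolist(),round(r['conf'],2),atz(C[n],r['uv'],{'end_stop':.018,'jaw_face':.024}.get(t,0))[:2]) for r in spotter.landmark_of(t,n)])
E
```

```text
{'clock': 0.0, 'joint_pos': array([ 1.0354,  0.314 ,  0.045 ,  1.3036, -0.    ,  1.4312]), 'qvel': array([-0.0002, -0.0007,  0.001 ,  0.    , -0.0017, -0.0013]), 'tau': array([  0.0007, -48.0629,  29.8533,   0.0194,  -0.0004,  -0.    ]), 'tcp_pos': array([0.2214, 0.5301, 0.2304]), 'orientation': array([-0.0003,  0.1966,  0.9805, -0.0009]), 'wrist_force': array([-0.069 ,  0.098 , -0.6578]), 'ft_torque': array([-0.0056,  0.0137,  0.0117]), 'grip_force': 0.0, 'finger_gap': 0.08568412101149839}
top [0.3483 0.1315 1.2268] 439.6396690963475 [[-0.06949456685674181, -0.9725461988170595, 0.22209096412029478], [-0.9975816470069182, 0.06748991017234653, -0.016612332162969465], [0.0011673612800138095, -0.22270833660062395, -0.9748844208808678]] [ 0.076  -0.6778  0.7266 -0.0823]
container [([309.7, 248.7], 0.73, array([0.5225, 0.0427])), ([290.2, 139.9], 0.63, array([0.8518, 0.0735])), ([324.0, 191.5], 0.41, array([ 0.686 , -0.0125])), ([205.5, 288.2], 0.4, array([0.4331, 0.3382]))]
gauge [([322.7, 195.0], 0.78, array([ 0.6758, -0.0078]))]
end_stop [([326.8, 201.1], 0.67, array([ 0.6523, -0.0158]
[... 596 characters left out ...]
7014141, 0.7069209563343477], [0.009433663869089365, -0.8207840063314571, -0.5711607662790642]] [-0.446   0.8564 -0.2286  0.1245]
container [([262.2, 265.2], 0.98, array([0.537 , 0.0437]))]
gauge [([325.6, 255.3], 0.77, array([0.6795, 0.0016]))]
end_stop [([319.9, 254.8], 0.61, array([ 0.656 , -0.0072]))]
jaw_face [([252.8, 216.7], 0.75, array([0.5887, 0.1913])), ([325.0, 260.0], 0.72, array([ 0.6514, -0.0325]))]
tamper [([195.4, 238.5], 0.96, array([0.4412, 0.2081]))]
valve [([303.3, 299.7], 0.61, array([ 0.5609, -0.0877]))]
dropper [([278.2, 376.0], 0.85, array([ 0.4337, -0.2086]))]
tin [([185.9, 192.8], 0.92, array([0.4903, 0.4236]))]
tape [([176.0, 210.2], 0.55, array([0.4382, 0.3505]))]
```

```bash
python3 - <<'E'
import cv2
for n,(a,b,c,d) in {'top':(110,310,140,420),'side':(170,390,150,430)}.items():
    i=cv2.imread(f'pics/{n}0.png')[a:b,c:d]; cv2.imwrite(f'pics/{n}0c.png',cv2.resize(i,None,fx=2.7,fy=2.7,interpolation=cv2.INTER_CUBIC))
E
```

```text
(no output)
```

View pics/top0c.png

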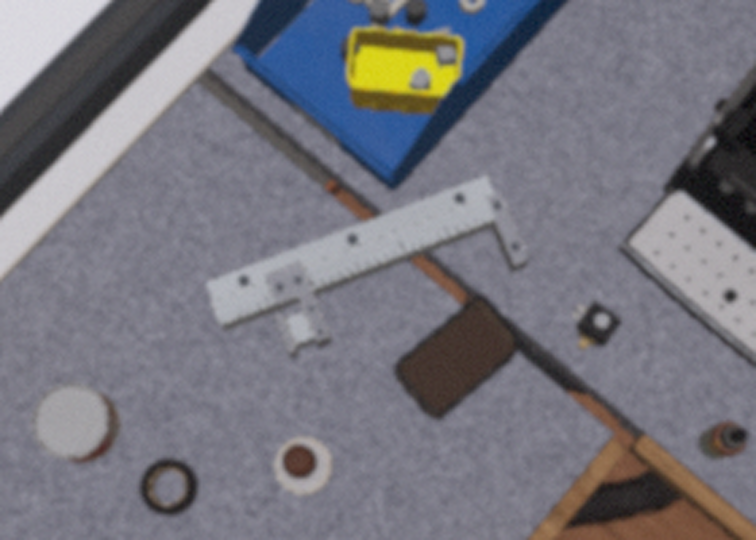

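View pics/side0c.png

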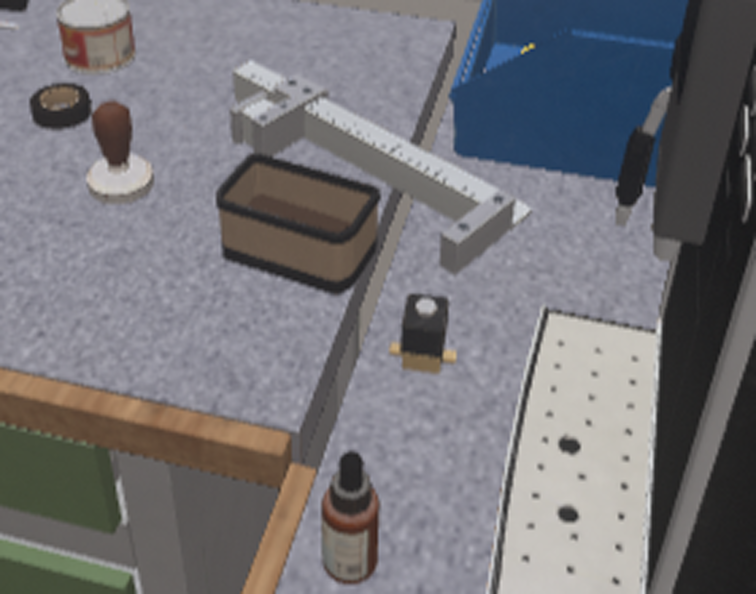

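The top picture shows the gauge running from (210,300) to (490,195) with the end stop on the right. The brown-and-black container is in front of it at about (457,357), and the yellow look-alike is in the blue tray. Next I'll take a closer look with the wrist camera.

{"api": "jog_arm", "payload": {"increments": [[[-0.096, -0.068, -0.016, 0, 0, 0, 0], [-0.096, -0.068, -0.016, 0, 0, 0, 0], [-0.096, -0.068, -0.016, 0, 0, 0, 0], [-0.096, -0.068, -0.016, 0, 0, 0, 0], [-0.096, -0.068, -0.016, 0, 0, 0, 0], [-0.096, -0.068, -0.016, 0, 0, 0, 0], [-0.096, -0.068, -0.016, 0, 0, 0, 0], [-0.096, -0.068, -0.016, 0, 0, 0, 0], [-0.096, -0.068, -0.016, 0, 0, 0, 0], [-0.096, -0.068, -0.016, 0, 0, 0, 0], [-0.096, -0.068, -0.016, 0, 0, 0, 0], [-0.096, -0.068, -0.016, 0, 0, 0, 0], [-0.096, -0.068, -0.016, 0, 0, 0, 0], [-0.096, -0.068, -0.016, 0, 0, 0, 0], [-0.096, -0.068, -0.016, 0, 0, 0, 0], [-0.096, -0.068, -0.016, 0, 0, 0, 0], [-0.096, -0.068, -0.016, 0, 0, 0, 0], [-0.096, -0.068, -0.016, 0, 0, 0, 0]]]}}

```text
clock: 2.9
tcp_pos: [0.5029, 0.0806, 0.3036]
orientation: [0.0, 0.197, 0.98, 0.0]
wrist_force: [1.1, -1.0, 0.5]
finger_gap: 0.0849
grip_force: 0.0
```

{"api": "jog_arm", "payload": {"increments": [[[0, 0, 0, 0, 0, -0.039, 0], [0, 0, 0, 0, 0, -0.039, 0], [0, 0, 0, 0, 0, -0.039, 0], [0, 0, 0, 0, 0, -0.039, 0], [0, 0, 0, 0, 0, -0.039, 0], [0, 0, 0, 0, 0, -0.039, 0], [0, 0, 0, 0, 0, 0, 0], [0, 0, 0, 0, 0, 0, 0]]]}}

```text
clock: 3.7
tcp_pos: [0.5023, 0.0817, 0.3033]
orientation: [0.0, -0.167, 0.986, 0.0]
wrist_force: [-0.4, -1.2, 0.2]
finger_gap: 0.0854
grip_force: 0.0
```

```bash
python3 - <<'E'
from h import *
np.set_printoptions(precision=4,suppress=True)
s=env.get_state();print(s['clock'],s['tcp_pos'],s['joint_pos'],q2R(s['orientation']).tolist())
c=cam('wrist');save(c,'w1.png');print(c['P'],c['Rm'][:,2],c['fx'])
for t in['container','gauge','end_stop','jaw_face','valve','tamper']:
    print(t,[(np.round(r['uv'],1).tolist(),round(r['conf'],2),atz(c,r['uv'],{'end_stop':.018,'jaw_face':.024}.get(t,0))[:2]) for r in spotter.landmark_of(t,'wrist')])
E
```

```text
3.7 [0.5023 0.0817 0.3033] [ 0.0033  0.173   0.0383  1.4359  0.     -0.3332] [[-0.9439355724280645, -0.3301296958854544, 0.0001378385996492248], [-0.33012969368304, 0.9439355824528208, 3.909214836885034e-05], [-0.00014301623789688984, -8.604145231904207e-06, -0.999999989736162]]
[0.4278 0.056  0.4464] [ 0.2901  0.1004 -0.9517] 341.68379923295595
container [([241.5, 182.4], 0.94, array([0.5364, 0.0511])), ([170.6, 246.8], 0.65, array([ 0.6584, -0.0155])), ([196.4, 366.1], 0.6, array([0.8471, 0.0743]))]
gauge [([173.5, 261.7], 0.63, array([ 0.6797, -0.0059]))]
end_stop [([169.9, 246.6], 0.89, array([ 0.6492, -0.0136]))]
jaw_face [([316.8, 254.9], 0.86, array([0.5923, 0.1779]))]
valve [([131.0, 162.4], 0.55, array([ 0.5587, -0.0938]))]
tamper [([380.2, 153.9], 0.73, array([0.4409, 0.2097]))]
```

View pics/w1.png

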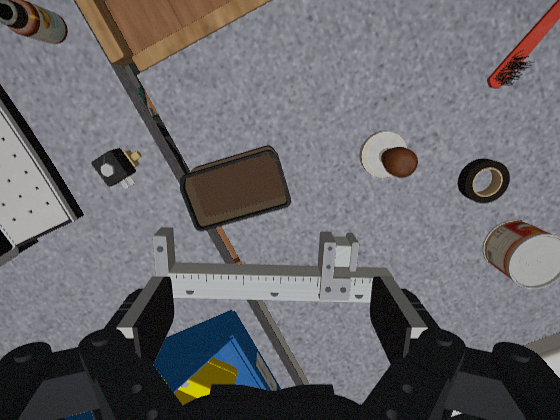

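The wrist view shows the container at about (237,187), the end stop at (165,250), the jaw at (340,265) and the valve and tamper well clear. I'll enlarge the gauge to read its edges.

```bash
python3 - <<'E'
import cv2
i=cv2.imread('pics/w1.png')[130:310,140:390]; cv2.imwrite('pics/w1c.png',cv2.resize(i,None,fx=3.2,fy=3.2,interpolation=cv2.INTER_CUBIC))
E
```

```text
(no output)
```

View pics/w1c.png

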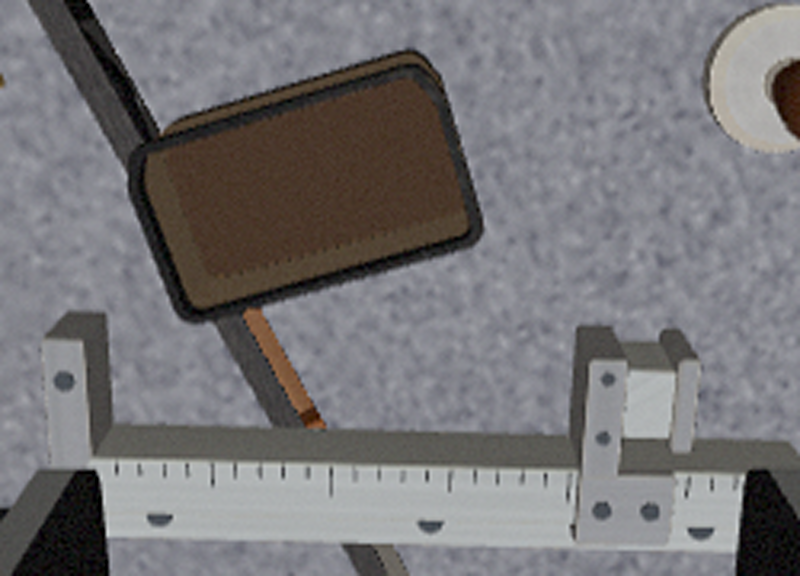

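```bash
python3 - <<'E'
from h import *
np.set_printoptions(precision=4,suppress=True)
c=cam('wrist')
f=lambda x,y,z:atz(c,(140+x/3.2,130+y/3.2),z)[:2]
a,b=f(110,457,.036),f(575,470,.036); a0,b0=f(110,427,0),f(575,440,0)
for p,q in((a,b),(a0,b0)): d=(q-p)/np.linalg.norm(q-p); print(p,q,'yaw',np.arctan2(-d[0],d[1]))
y=d;x=np.array([d[1],-d[0]])
es=f(90,457,.036);print('corner top',es,'stop tip top',f(85,337,.036),'stop bottom inner tip',f(104,314,.036), 'jaw face',f(588,360,.046),f(580,470,.046),'jawback',f(697,362,.043))
L=[((135,150),(415,68)),((190,322),(480,238)),((133,165),(185,318)),((440,80),(483,225))]
for l in L: 
  p,q=[f(*u,.068) for u in l]; e=q-p; print(p,q,np.arctan2(e[1],e[0])*57.3, 'rel mid',(p+q)/2)
P=[f(*u,.068) for u in((133,150),(440,68),(484,238),(185,322))]
print('cent',np.mean(P,0))
E
```

```text
[0.6751 0.0047] [0.6161 0.1902] yaw 0.3077120378132261
[ 0.6821 -0.0035] [0.6185 0.1964] yaw 0.3079744677806418
corner top [ 0.6778 -0.0032] stop tip top [ 0.6261 -0.0182] stop bottom inner tip [ 0.6139 -0.0135] jaw face [0.5646 0.1737] [0.6108 0.1889] jawback [0.552  0.2159]
[ 0.536 -0.013] [0.4763 0.0704] 125.61054112801507 rel mid [0.5062 0.0287]
[0.5919 0.0227] [0.526  0.1126] 126.29109103638102 rel mid [0.5589 0.0677]
[ 0.5415 -0.0123] [0.591  0.0205] 33.55989688652233 rel mid [0.5663 0.0041]
[0.4773 0.0799] [0.521  0.1119] 36.258016949477124 rel mid [0.4992 0.0959]
cent [0.5319 0.0499]
```

{"api": "jog_arm", "payload": {"increments": [[[0, 0, 0, 0, 0, 0.009, 0], [0.086, -0.052, 0.1, 0, 0, 0, 0], [0.086, -0.052, 0.1, 0, 0, 0, 0], [0.085, -0.052, 0.1, 0, 0, 0, 0], [0, 0, 0.11, 0, 0, 0, 0], [0, 0, 0.11, 0, 0, 0, 0], [0, 0, 0.11, 0, 0, 0, 0], [0, 0, 0.11, 0, 0, 0, 0], [0, 0, 0.11, 0, 0, 0, 0], [0, 0, 0.11, 0, 0, 0, 0], [0, 0, 0.11, 0, 0, 0, 0], [0, 0, 0.11, 0, 0, 0, 0], [0, 0, 0, 0, 0, 0, 0], [0, 0, 0, 0, 0, 0, 0]]]}}

```text
clock: 5.5
tcp_pos: [0.4528, 0.025, 0.0084]
orientation: [-0.001, -0.155, 0.988, 0.0]
wrist_force: [0.8, -0.1, 0.7]
finger_gap: 0.0853
grip_force: 0.0
```

```bash
python3 - <<'E'
from h import *
s=env.get_state();print(s['tcp_pos'])
a=cam('wrist')['pixels'];b=cam('top')['pixels'][130:330,200:420]
b=cv2.resize(b,(400,364));o=np.zeros((420,800,3),np.uint8);o[:300,:400]=cv2.resize(a,(400,300));o[:364,400:]=b
cv2.imwrite('pics/m2.png',o[:,:,::-1])
E
```

```text
[0.4527561  0.02496885 0.00841138]
```

View pics/m2.png

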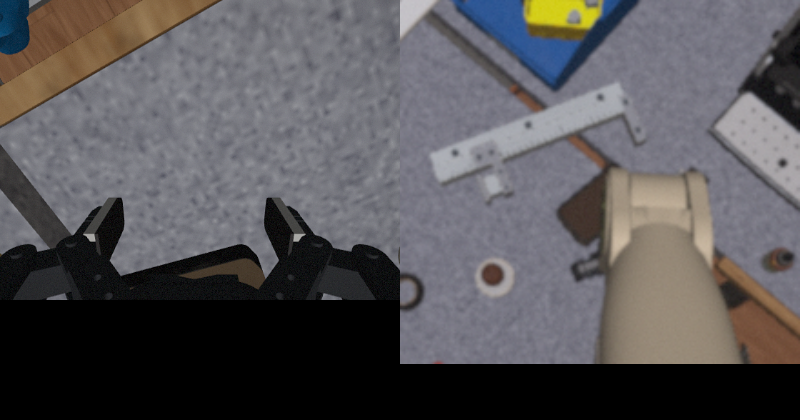

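Container lies ahead of the open fingers, with its near-left corner close to the left finger's inner side (250,255). I'll narrow the fingers a bit so that both bear well inside the long side, then push.

{"api": "jog_arm", "payload": {"increments": [[[0, -0.012, 0, 0, 0, 0, 75], [0, 0, 0, 0, 0, 0, 75], [0, 0, 0, 0, 0, 0, 75], [-0.032, 0, 0, 0, 0, 0, 75], [-0.032, 0, 0, 0, 0, 0, 75], [-0.032, 0, 0, 0, 0, 0, 75], [-0.032, 0, 0, 0, 0, 0, 75], [-0.032, 0, 0, 0, 0, 0, 75], [-0.032, 0, 0, 0, 0, 0, 75], [-0.032, 0, 0, 0, 0, 0, 75], [-0.032, 0, 0, 0, 0, 0, 75], [-0.032, 0, 0, 0, 0, 0, 75], [-0.032, 0, 0, 0, 0, 0, 75], [-0.032, 0, 0, 0, 0, 0, 75], [-0.032, 0, 0, 0, 0, 0, 75], [0, 0, 0, 0, 0, 0, 75], [0, 0, 0, 0, 0, 0, 75]]]}}

```text
clock: 7.3
tcp_pos: [0.5461, 0.0515, 0.0084]
orientation: [0.001, -0.155, 0.988, 0.0]
wrist_force: [-0.4, 0.4, 1.4]
finger_gap: 0.0605
grip_force: 0.0
```

```bash
cat > see.py <<'E'
import sys
from h import *
s=env.get_state();print(s['clock'],s['tcp_pos'],s['finger_gap'],s['wrist_force'])
def gz(p): d=np.array(p)[:2]-[.678,-.006];return d@[.953,.303],d@[-.303,.953]
print('tcp gauge',gz(s['tcp_pos']))
t=cam('top');b=t['pixels'][150:300,220:380];e=cam('side')['pixels'][190:340,190:390]
o=np.zeros((375,800,3),np.uint8);o[:,:400]=cv2.resize(b,(400,375),interpolation=2);o[:300,400:]=cv2.resize(e,(400,300),interpolation=2)
cv2.imwrite('pics/'+sys.argv[1],o[:,:,::-1])
for k in('container','jaw_face'):print(k,[(r['uv'],r['conf'],gz(atz(t,r['uv'],.024*(k!='container')))) for r in spotter.landmark_of(k,'top')][:2])
E
python3 see.py m3.png
```

```text
7.3 [0.54611858 0.05152849 0.00838709] 0.06047729579321426 [-0.35681713  0.39924425  1.41565554]
tcp gauge (np.float64(-0.10825185888935185), np.float64(0.09478472188770787))
container [([290.2, 138.5], 0.92, (np.float64(0.19382993083585542), np.float64(0.021478372812093444))), ([297.0, 223.7], 0.85, (np.float64(-0.05377334400933665), np.float64(0.09980647543500419)))]
jaw_face [([259.3, 230.1], 0.87, (np.float64(-0.036265089557202874), np.float64(0.2067308067913312)))]
```

View pics/m3.png

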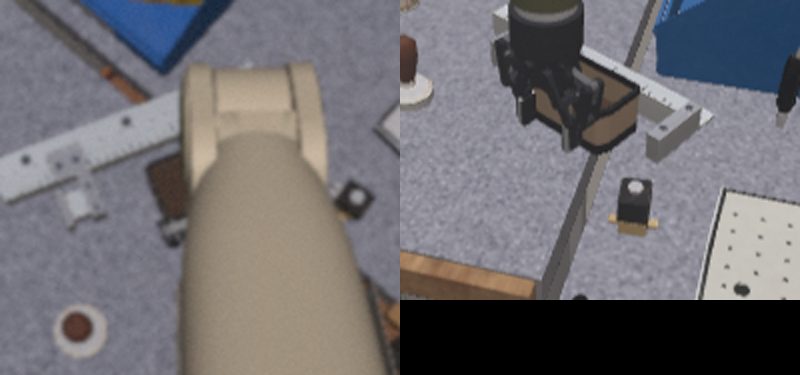

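The container is squared on both fingers and upright; its end is about 25–30 mm in front of the fence. I'll push on gently.

{"api": "jog_arm", "payload": {"increments": [[[-0.02, 0, 0, 0, 0, 0, 75], [-0.02, 0, 0, 0, 0, 0, 75], [-0.02, 0, 0, 0, 0, 0, 75], [-0.02, 0, 0, 0, 0, 0, 75], [-0.016, 0, 0, 0, 0, 0, 75], [-0.008, 0, 0, 0, 0, 0, 75], [-0.004, 0, 0, 0, 0, 0, 75], [0, 0, 0, 0, 0, 0, 75]]]}}

```text
clock: 8.3
tcp_pos: [0.5709, 0.0596, 0.0081]
orientation: [-0.0, -0.155, 0.988, 0.0]
wrist_force: [-1.9, -1.0, 0.1]
finger_gap: 0.0604
grip_force: 0.0
```

{"api": "jog_arm", "payload": {"increments": [[[-0.004, 0, 0, 0, 0, 0, 75], [-0.004, 0, 0, 0, 0, 0, 75], [-0.004, 0, 0, 0, 0, 0, 75], [0, 0, 0, 0, 0, 0, 75]]]}}

```text
clock: 8.7
tcp_pos: [0.5706, 0.0599, 0.0077]
orientation: [-0.003, -0.154, 0.988, -0.0]
wrist_force: [-10.2, -2.9, 4.0]
finger_gap: 0.0605
grip_force: 0.0
```

Fence contact is confirmed: 10 N, with no further motion. I'll back off, lift, close the fingers and go over behind the jaw.

{"api": "jog_arm", "payload": {"increments": [[[0.02, 0, 0, 0, 0, 0, 75], [0.06, 0, 0, 0, 0, 0, 75], [0.08, 0, 0, 0, 0, 0, 75], [0, 0, -0.11, 0, 0, 0, 255], [0, 0, -0.11, 0, 0, 0, 255], [0, 0, -0.11, 0, 0, 0, 255], [0, 0, -0.11, 0, 0, 0, 255], [0, 0.13, 0, 0, 0, 0, 255], [0, 0.13, 0, 0, 0, 0, 255], [-0.087, 0.13, 0, 0, 0, 0, 255], [-0.087, 0.13, 0, 0, 0, 0, 255], [-0.086, 0.13, 0, 0, 0, 0, 255], [-0.086, 0.13, 0, 0, 0, 0, 255], [0, 0, 0, 0, 0, 0, 255], [0, 0, 0, 0, 0, 0, 255]]]}}

```text
clock: 10.2
tcp_pos: [0.5588, 0.2614, 0.1182]
orientation: [0.0, -0.156, 0.988, 0.0]
wrist_force: [-0.3, 0.1, 0.5]
finger_gap: 0.0001
grip_force: 0.0
```

```bash
python3 see.py m4.png; python3 - <<'E'
from h import *
c=cam('wrist');save(c,'w4.png')
for k in('container','jaw_face','end_stop'):
  for r in spotter.landmark_of(k,'wrist'):
    d=atz(c,r['uv'],{'container':0,'jaw_face':.024,'end_stop':.018}[k])[:2]-[.678,-.006];print(k,r['conf'],d@[.953,.303],d@[-.303,.953])
E
```

```text
10.2 [0.55880181 0.26144452 0.1182175 ] 0.00014900656246615612 [-0.2933333   0.05772561  0.47224585]
tcp gauge (np.float64(-0.032560187038327276), np.float64(0.29099167746617743))
container [([291.0, 141.7], 0.8, (np.float64(0.18352261485434698), np.float64(0.02304444883816361))), ([296.8, 216.4], 0.63, (np.float64(-0.03381864387809305), np.float64(0.09234944104678762)))]
jaw_face [([261.1, 229.9], 0.57, (np.float64(-0.03758107668770517), np.float64(0.20187131199070318)))]
container 0.66 -0.03189946993031022 0.0892982778757464
container 0.38 0.1846131602186505 0.027021827103743373
jaw_face 0.76 -0.02559669342170926 0.20380280678793977
```

View pics/w4.png

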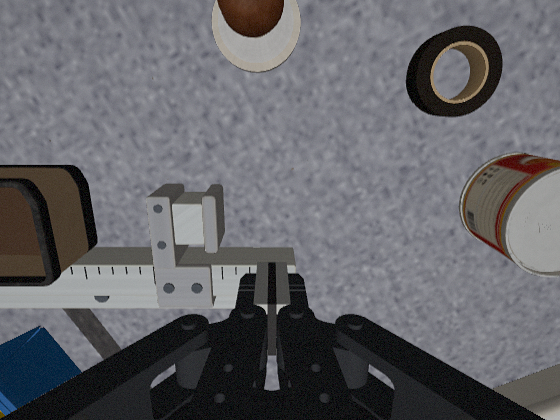

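View pics/m4.png

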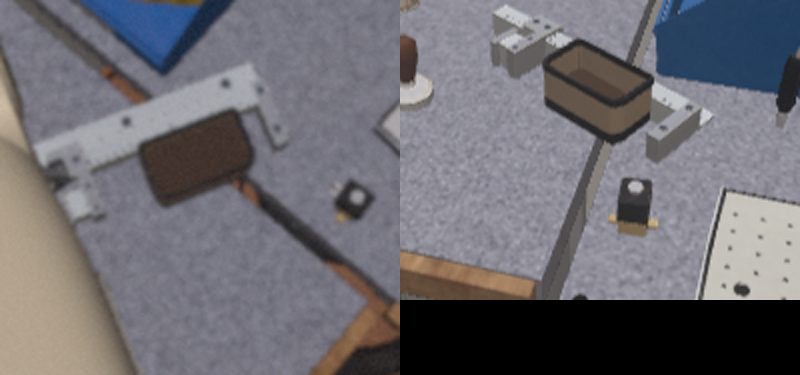

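The container is flush on the fence, with its centre at about y 0.09, and the fingers are behind the jaw. I'll descend and push the jaw.

{"api": "jog_arm", "payload": {"increments": [[[0, 0, 0.104, 0, 0, 0, 255], [0, 0, 0.104, 0, 0, 0, 255], [0, 0, 0.104, 0, 0, 0, 255], [0, 0, 0.104, 0, 0, 0, 255], [0, 0, 0, 0, 0, 0, 255], [0, -0.032, 0, 0, 0, 0, 255], [0, -0.032, 0, 0, 0, 0, 255], [0, -0.032, 0, 0, 0, 0, 255], [0, -0.032, 0, 0, 0, 0, 255], [0, -0.032, 0, 0, 0, 0, 255], [0, -0.032, 0, 0, 0, 0, 255], [0, -0.032, 0, 0, 0, 0, 255], [0, -0.032, 0, 0, 0, 0, 255], [0, 0, 0, 0, 0, 0, 255]]]}}

```text
clock: 12.0
tcp_pos: [0.5784, 0.198, 0.0141]
orientation: [-0.0, -0.154, 0.988, -0.001]
wrist_force: [-0.1, 0.3, 0.0]
finger_gap: 0.0003
grip_force: 0.0
```

{"api": "jog_arm", "payload": {"increments": [[[0, -0.02, 0, 0, 0, 0, 255], [0, -0.02, 0, 0, 0, 0, 255], [0, -0.02, 0, 0, 0, 0, 255], [0, -0.02, 0, 0, 0, 0, 255], [0, -0.02, 0, 0, 0, 0, 255], [0, -0.02, 0, 0, 0, 0, 255], [0, -0.02, 0, 0, 0, 0, 255], [0, 0, 0, 0, 0, 0, 255]]]}}

```text
clock: 12.8
tcp_pos: [0.5883, 0.1658, 0.0139]
orientation: [-0.001, -0.155, 0.988, 0.0]
wrist_force: [-0.1, 2.4, -0.3]
finger_gap: -0.0004
grip_force: 1.5
```

```bash
python3 see.py m5.png
```

```text
12.8 [0.58831989 0.16579659 0.01389973] -0.0004102330275829727 [-0.07361922  2.39519228 -0.27613094]
tcp gauge (np.float64(-0.03341077421818868), np.float64(0.19089521960287203))
container [([291.6, 141.0], 0.87, (np.float64(0.18492565025688615), np.float64(0.02055837004426493))), ([303.8, 213.2], 0.73, (np.float64(-0.03249789587904453), np.float64(0.07019195872059605)))]
jaw_face []
```

View pics/m5.png

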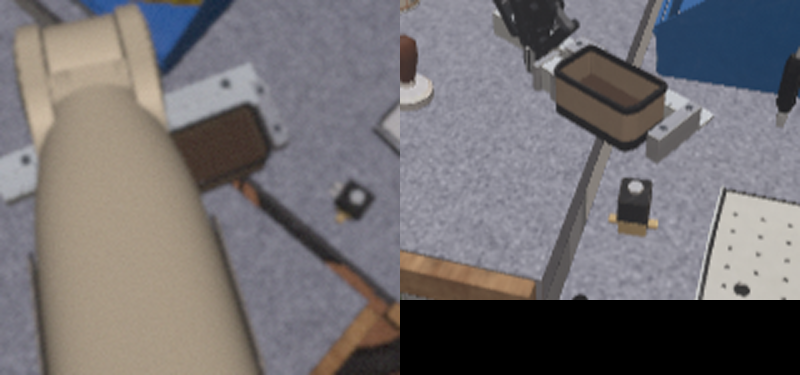

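Container still flush, about 12 mm short of the end stop; I'll push on in small steps.

{"api": "jog_arm", "payload": {"increments": [[[0, -0.012, 0, 0, 0, 0, 255], [0, -0.012, 0, 0, 0, 0, 255], [0, -0.012, 0, 0, 0, 0, 255], [0, -0.006, 0, 0, 0, 0, 255], [0, 0, 0, 0, 0, 0, 255]]]}}

```text
clock: 13.5
tcp_pos: [0.5916, 0.1559, 0.0139]
orientation: [-0.001, -0.155, 0.988, -0.0]
wrist_force: [-3.6, 1.8, -1.3]
finger_gap: -0.0002
grip_force: 1.6
```

{"api": "jog_arm", "payload": {"increments": [[[0, -0.004, 0, 0, 0, 0, 255], [0, -0.004, 0, 0, 0, 0, 255], [0, 0, 0, 0, 0, 0, 255]]]}}

```text
clock: 13.8
tcp_pos: [0.5918, 0.155, 0.014]
orientation: [-0.001, -0.155, 0.988, 0.001]
wrist_force: [-5.3, 4.9, -1.6]
finger_gap: -0.0002
grip_force: 3.3
```

{"api": "jog_arm", "payload": {"increments": [[[0, -0.004, 0, 0, 0, 0, 255], [0, -0.004, 0, 0, 0, 0, 255], [0, -0.004, 0, 0, 0, 0, 255], [0, 0, 0, 0, 0, 0, 255]]]}}

```text
clock: 14.2
tcp_pos: [0.5917, 0.155, 0.014]
orientation: [-0.001, -0.156, 0.988, 0.003]
wrist_force: [-6.9, 14.2, 0.6]
finger_gap: 0.0002
grip_force: 7.8
```

```bash
python3 see.py m6.png
```

```text
14.2 [0.59174706 0.15495897 0.01402424] 0.0001998729311879651 [-6.87304031 14.21487907  0.63291362]
tcp gauge (np.float64(-0.033428486471785916), np.float64(0.17952854318468608))
container [([305.6, 212.4], 0.97, (np.float64(-0.03221976446520791), np.float64(0.06450774927329515))), ([288.9, 143.1], 0.69, (np.float64(0.18170415469512446), np.float64(0.030497856828257286)))]
jaw_face []
```

The push is blocked at 14 N without motion, so the jaw has closed. I'll retreat and check from above.

{"api": "jog_arm", "payload": {"increments": [[[0, 0.02, 0, 0, 0, 0, 255], [0, 0.04, 0, 0, 0, 0, 255], [0, 0.06, 0, 0, 0, 0, 255], [0, 0, -0.11, 0, 0, 0, 255], [0, 0, -0.11, 0, 0, 0, 255], [0, 0, -0.11, 0, 0, 0, 255], [0, 0, -0.11, 0, 0, 0, 255], [0, 0, -0.11, 0, 0, 0, 255], [0, 0, -0.11, 0, 0, 0, 255], [0.04, -0.12, -0.06, 0, 0, 0, 255], [0.04, -0.12, -0.06, 0, 0, 0, 255], [0.04, -0.12, -0.06, 0, 0, 0, 255], [0, -0.12, 0, 0, 0, 0, 255], [0, -0.12, 0, 0, 0, 0, 255], [0, 0, 0, 0, 0, 0, 255], [0, 0, 0, 0, 0, 0, 255]]]}}

```text
clock: 16.0
tcp_pos: [0.602, 0.0277, 0.2244]
orientation: [0.0, -0.154, 0.988, -0.0]
wrist_force: [0.2, -0.9, -0.4]
finger_gap: -0.0002
grip_force: 0.0
```

```bash
python3 - <<'E'
from h import *
s=env.get_state();print(s['tcp_pos'])
c=cam('wrist')
cv2.imwrite('pics/w7.png',cv2.resize(c['pixels'][120:360,120:440],(800,600),interpolation=2)[:,:,::-1])
for k in('container','jaw_face','end_stop','gauge'):
  for r in spotter.landmark_of(k,'wrist'):
    d=atz(c,r['uv'],{'jaw_face':.024,'end_stop':.018}.get(k,0))[:2]-[.678,-.006];print(k,r['uv'],r['conf'],d@[.953,.303],d@[-.303,.953])
E
```

```text
[0.60203503 0.02773048 0.22443286]
container [277.0, 207.0] 0.8 -0.02965856958733491 0.061297582682878396
jaw_face [333.4, 217.6] 0.6 -0.02529449587072164 0.12079527258928162
end_stop [220.3, 212.8] 0.71 -0.028495869930785706 0.00012701955549667028
gauge [226.3, 231.7] 0.77 0.00013011378276674688 0.0031630177090892827
```

View pics/w7.png

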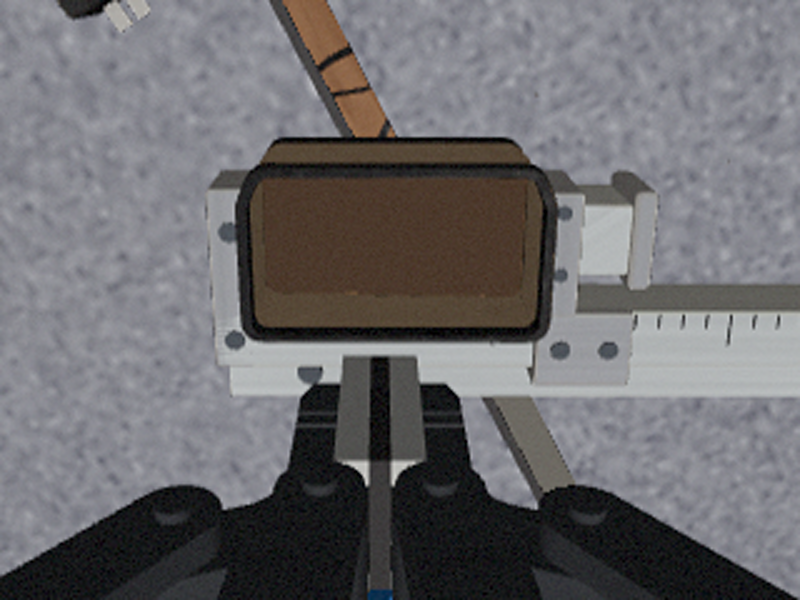

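```bash
python3 - <<'E'
from h import *
c=cam('wrist')
def g(u,v,z): 
    d=atz(c,(120+u*.4,120+v*.4),z)[:2]-[.678,-.006];return np.round([d@[.953,.303],d@[-.303,.953]],4)
print('far rim L/R',g(265,339,.068),g(530,340,.068),'near rim',g(270,163,.068),g(530,165,.068))
print('rim ends',g(236,260,.068),g(556,260,.068))
print('foot near',g(275,138,.0),g(515,138,0.))
print('fence back top edge',g(235,395,.036),g(700,395,.036),'fence front top R',g(700,312,.036))
print('stop outer',g(212,280,.036),'jaw back',g(655,285,.043), g(633,283,.043),'jaw tip',g(565,180,.046))
E
```

```text
far rim L/R [-0.0015  0.0133] [-0.0015  0.115 ] near rim [-0.0706  0.0177] [-0.0703  0.111 ]
rim ends [-0.0336  0.0037] [-0.0342  0.1228]
foot near [-0.0658  0.0114] [-0.0663  0.1161]
fence back top edge [ 0.0401 -0.0053] [0.0391 0.1966] fence front top R [1.000e-04 1.919e-01]
stop outer [-0.0133 -0.0123] jaw back [-0.0146  0.1693] [-0.0155  0.1603] jaw tip [-0.0592  0.1289]
```

Relative to the end stop's outer face, everything agrees: the container runs from about 0 to 117 mm, the jaw's back is at about 163 mm, the rim is parallel to the fence, and the gap to the fence is about 1.5 mm or less.

```bash
python3 -c "
from workcell import ticket;print(ticket.hand_in())"
```

```text
the job is handed in; nothing more can be done
None
```

The job is handed in, result not reported: the container is flush on the fence and clamped between jaw and end stop (last push held 14 N without moving), by my camera measurements within the 3 mm tolerance, and it was only pushed, with the bystanders never touched.

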